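# Set up the prep rail and sort the cut leek

## Robot

A 7-joint arm with a two-finger parallel gripper is mounted at the origin on the work surface. World frame = base frame: x ahead of the robot, y to its left, z up, the work surface at z = 0. Lengths are in m, angles in rad, forces in N, time in s.
With the tool pointing down it reaches from about 0.4 to 0.9 m from the base axis. Payload 5.6 kg.
Tool frame: the origin (TCP) lies at the very end of the fingers, on their centre line; the grasp point (between the pads) lies 19 mm behind it (robot.grip_depth is the distance from the TCP to the grasp point, in m); z points along the fingers, y is the line along which they close (so a half turn about z gives the same grasp; the last joint's range is limited). The gripper opens to 92 mm and grips with 3 to 60 N. Pads are 20 mm wide; open, the fingers measure 128 mm over their backs; the gripper's body (75 mm by 189 mm) begins 69 mm behind the grasp point.
Start: joints at [1.127, 0.468, -0.012, 1.603, 0.006, 1.071, -0.056], TCP at [0.254, -0.599, 0.215] pointing down, gripper open.
Joint ranges: [-2.53, 2.53], [-0.31, 2.02], [-1.57, 1.55], [0.28, 2.44], [-1.29, 4.43], [0.15, 1.84], [-2.92, 2.92]. Speed limits (rad/s): [2.57, 2.57, 3.14, 3.14, 3.14, 3.14, 3.14].

## Interface

Orientations are given as a unit quaternion [w, x, y, z].
In Python, from cell import robot gives the robot as it stands. Calls block until the motion is done:
- robot.reach(position, orientation): joint-space move of the TCP to a pose.
- robot.move_straight(position, feed=0.15, rotation=None, guard=None): straight line of the TCP; rotation=None keeps the orientation; feed is the mean speed in m/s. With guard (N) it stops when the force on the tool has changed by that much, and returns True; else False.
- robot.goto_joints(angles): joint-space move.
- robot.grip(opening, strength=None): finger opening in m; strength is the grip in N (None keeps the last); returns when the fingers have stopped.
- robot.pause(seconds).
- robot.inverse_kinematics(position, orientation): joint angles nearest the present ones, or None.
- robot.get_image(name): name is "side" or "top" or "wrist"; returns the picture (420x560x3 uint8, red, green, blue); there is no depth.
- robot.camera_model(name): a dict with "K" (3x3 intrinsics, pixels), "world_from_camera" (4x4, takes a point from camera to world coordinates); the wrist camera has in their place "tool_from_camera" (4x4, takes a point from camera to tool coordinates, whose origin is the TCP and whose axes are the flange's). Camera axes: x right, y down, z forward; pixel columns grow to the right and rows downward; lengths in m; the calibration is good to about 2 mm. The wrist camera is an equidistant fisheye: a pixel r from the principal point sees the ray r / f radians off the axis. A picture is of the moment at which its call begins: read the wrist's pose just before it. camera_model takes no time and is no camera call.
A pose or a line that the arm cannot do raises robot.IKError and nothing moves.
- robot.finish_job(): hands the job in; it is judged then, once.
Readings, each from a call of its own:
- robot.current_t(): time.
- robot.current_joint_positions(): joint angles.
- robot.current_qd(): joint speeds.
- robot.current_joint_efforts(): joint torques, N m.
- robot.current_tool_pos(): TCP position.
- robot.current_eef_rot(): TCP orientation.
- robot.current_ft_force(): force on the tool from outside, world axes, zero at the start.
- robot.current_moment(): the same for the moment, N m.
- robot.current_width(): finger opening in m.
- robot.current_grasp_force(): force on a finger pad.
Only numpy, scipy, OpenCV 4.12 (cv2) and the standard library are available. Lean on these libraries where they do the work, as an engineer would, in place of code of your own. Each camera call takes 0.05 s, during which the arm holds its last target. There are 200 camera calls.

## Task

Lift the green scrap caddy by its black grip, hook it onto the upper bar of the rail over the blue band, and slide it along the bar, without taking it off, until the yellow band is midway between its two hooks; let it hang there. Lift the lid of the food box open until it rests on its stop and leave it open, then put every white half leek from the cutting board into the food box and every green one into the hanging caddy. Leave the mug, the pepper mill and the knife where they are.

Things in the scene. Friction and masses are not known exactly. Their poses are not given: they have to be found in the camera images.
- rail: steel utensil rail fixed on the worktop: round upper bar 12 mm thick along the rail's y, axis 172 mm above the worktop, 380 mm long between two 16 mm posts 182 mm tall with 44 mm feet; below it a 12 mm rest bar, axis 60 mm high and 2 mm nearer the robot. Origin on the worktop under the middle of the upper bar; y towards the robot's left, -x towards the robot.
- rail_mid (a point): middle of the upper bar's axis, 172 mm above the worktop (the bar's top is at 178 mm); axes as the rail's.
- mark_yellow: yellow band 16 mm wide round the upper bar, look only (hooks pass over it freely); origin on the bar's axis in the band's middle. It marks where the caddy must end.
- mark_blue: blue band, same form, 100 to 180 mm further along the bar to +y (the robot's left). It marks where the caddy is hooked on.
- caddy: hook-on caddy, 0.35 kg, stands upright on the worktop at first, tub towards the robot. Origin at its underside right below the hook slot; z up, y along the bar when hung, -x towards the tub. Green open tub: x -140 to -14 mm, y -85 to 85, 70 mm high, walls 4. Aluminium back plate: x -14 to -10, y -60 to 60, 156 high. Two hooks 16 mm wide at y = -45 and 45. Hangs steadily, empty or loaded.
- caddy_slot (a point): midway between the two hooks, at the roof of the slot, 150 mm above the caddy's underside; axes as the caddy's. The slot opens downward and is 20 mm wide: from the back plate (x = -10) to the hooks' tips (x = 10 to 14, reaching 20 mm below the roof). Hung, the roof rests on the bar (underside 28 mm above the worktop), the plate leans on the rest bar, tilting up to 0.08 rad.
- caddy_grip (a point): middle of the black grip, an upright block 10 mm thick (along the caddy's x), 44 mm wide (y) and 28 mm high, 43 mm above caddy_slot, on a bridge 10 mm thick and 106 mm wide (z 171 to 181 of the caddy). To be pinched from above across its thickness.
- caddy_in (a point): centre of the tub's inner floor (118 mm along x by 162 mm along y inside, walls rising 66 mm above it). Axes as the caddy's.
- food_box: white open-topped food box fixed to the worktop, outside 150 mm (x) by 210 mm (y) by 90 mm high, walls and floor 5 mm; origin in the middle of its underside; its front faces the robot (-x), the lid is hinged on its far (+x) upper rim.
- food_box_in (a point): centre of the food box's inner floor (140 mm x by 200 mm y inside, walls rising 85 mm above it). Axes as the box's.
- lid (a joint): angle of the food box's blue lid, a plate 150 by 210 by 8 mm: 0 shut, 1.65 rad resting on its stop just past upright. Hinge axis along the box's y. It starts between 0 and 0.2; the hinge is stiff, so the lid stays where it is left and takes about 2.5 N at the handle.
- lid_handle (a point): middle of the lid's steel bar handle, a round bar parallel to the box's y, 90 mm long, 11 mm thick, level with the lid and held 35 mm in front of its front edge (clear of the box) by two 8 mm arms 84 mm apart. Pinched from above across x, it turns between the pads as it is led round the hinge, so the tool may stay upright all the way to the stop.
- lid_hinge (a point): middle of the lid's hinge axis, at the lid's underside: with the lid at 0 the handle lies 185 mm in front (-x of the box) of it and 4 mm above it.
- board: white plastic cutting board fixed on the worktop, 300 mm (x) by 300 mm (y), 12 mm thick; origin in the middle of its underside.
- white1: White (pale cream) half length of leek, rigid, split lengthwise: 90 mm long, 42 mm wide, 24 mm high, flat below and rounded above, 75 g; origin in the middle of the flat underside, x along its length, z up. It starts lying flat on the cutting board, roughly pointing away from the robot. Absent in some runs.
- white2: White (pale cream) half length of leek, rigid, split lengthwise: 90 mm long, 42 mm wide, 24 mm high, flat below and rounded above, 75 g; origin in the middle of the flat underside, x along its length, z up. It starts lying flat on the cutting board, roughly pointing away from the robot. Absent in some runs.
- white3: White (pale cream) half length of leek, rigid, split lengthwise: 90 mm long, 42 mm wide, 24 mm high, flat below and rounded above, 75 g; origin in the middle of the flat underside, x along its length, z up. It starts lying flat on the cutting board, roughly pointing away from the robot. Absent in some runs.
- green1: Green half length of leek, rigid, split lengthwise: 90 mm long, 42 mm wide, 24 mm high, flat below and rounded above, 75 g; origin in the middle of the flat underside, x along its length, z up. It starts lying flat on the cutting board, roughly pointing away from the robot. Absent in some runs.
- green2: Green half length of leek, rigid, split lengthwise: 90 mm long, 42 mm wide, 24 mm high, flat below and rounded above, 75 g; origin in the middle of the flat underside, x along its length, z up. It starts lying flat on the cutting board, roughly pointing away from the robot. Absent in some runs.
- mug: blue mug, 80 mm wide, 90 mm tall, beyond the board; origin under its centre. Not to be disturbed.
- pepper_mill: dark wooden pepper mill, 60 mm wide, 190 mm tall, beyond the board; origin under its centre. Not to be disturbed.
- knife: kitchen knife, black handle 115 mm and blade 160 mm, lying along y beyond the board, 22 mm high; origin under the joint of handle and blade. Not to be disturbed.
Things that resemble listed ones, but are neither listed nor needed, are in the scene too. What is shaped like the green2 but orange is not meant.

How it is judged:
On the way, in this order (a step that is already met when the one before it is completed fails the run):
1. the caddy is hooked on the upper bar over the blue band (the band within 30 mm of midway between the hooks) (x of caddy_slot in the frame of rail_mid between -0.014 and 0.014 m and z of caddy_slot in the frame of rail_mid between -0.002 and 0.018 m and angle between caddy's own z axis and vertical below 0.25 rad and angle between the y axis of caddy and the y axis of rail, either way round below 0.2 rad and y of caddy_slot in the frame of mark_blue between -0.03 and 0.03 m), for 0.2 s.
2. the caddy, still hooked on the bar, slides along it and comes within 60 mm of the yellow band (x of caddy_slot in the frame of rail_mid between -0.014 and 0.014 m and z of caddy_slot in the frame of rail_mid between -0.002 and 0.018 m and angle between caddy's own z axis and vertical below 0.25 rad and angle between the y axis of caddy and the y axis of rail, either way round below 0.2 rad and y of caddy_slot in the frame of mark_yellow between 0.02 and 0.06 m).
3. the caddy hangs on the bar with the yellow band within 15 mm of midway between its hooks (x of caddy_slot in the frame of rail_mid between -0.014 and 0.014 m and z of caddy_slot in the frame of rail_mid between -0.002 and 0.018 m and angle between caddy's own z axis and vertical below 0.25 rad and angle between the y axis of caddy and the y axis of rail, either way round below 0.2 rad and y of caddy_slot in the frame of mark_yellow between -0.015 and 0.015 m), for 0.2 s.
At the end, for the whole second after the job is handed in: The caddy hangs at rest on the upper bar, hooks over it, the yellow band within 15 mm of midway between the hooks; the lid is open on its stop (over 1.55 rad); every white piece lies in the food box and every green piece in the caddy's tub, at rest, inside the walls and below the rim (x of caddy_slot in the frame of rail_mid between -0.014 and 0.014 m and z of caddy_slot in the frame of rail_mid between -0.002 and 0.012 m and angle between caddy's own z axis and vertical below 0.25 rad and angle between the y axis of caddy and the y axis of rail, either way round below 0.2 rad and y of caddy_slot in the frame of mark_yellow between -0.015 and 0.015 m and value of joint lid above 1.55 rad and linear speed of caddy below 0.03 m/s and x of white1 in the frame of food_box_in between -0.072 and 0.072 m and y of white1 in the frame of food_box_in between -0.102 and 0.102 m and z of white1 in the frame of food_box_in between -0.005 and 0.062 m and linear speed of each of white1, white2, white3, green1, green2 below 0.05 m/s and x of white2 in the frame of food_box_in between -0.072 and 0.072 m and y of white2 in the frame of food_box_in between -0.102 and 0.102 m and z of white2 in the frame of food_box_in between -0.005 and 0.062 m and x of white3 in the frame of food_box_in between -0.072 and 0.072 m and y of white3 in the frame of food_box_in between -0.102 and 0.102 m and z of white3 in the frame of food_box_in between -0.005 and 0.062 m and x of green1 in the frame of caddy_in between -0.062 and 0.062 m and y of green1 in the frame of caddy_in between -0.084 and 0.084 m and z of green1 in the frame of caddy_in between -0.005 and 0.05 m and x of green2 in the frame of caddy_in between -0.062 and 0.062 m and y of green2 in the frame of caddy_in between -0.084 and 0.084 m and z of green2 in the frame of caddy_in between -0.005 and 0.05 m); the robot touches nothing.
It fails at once if the mug is moved more than 40 mm (distance of mug from where it was at the start of the episode above 0.04 m).
It fails at once if the pepper mill is moved more than 40 mm (distance of pepper_mill from where it was at the start of the episode above 0.04 m).
It fails at once if the knife is moved more than 40 mm (distance of knife from where it was at the start of the episode above 0.04 m).
Of white1, white2, white3 only 2 to 3 are there at a start; the rules pass over those that are not, and their reading is None.
Of green1, green2 only 1 to 2 are there at a start; the rules pass over those that are not, and their reading is None.
At some moment in a run one of white1, white2, white3, green1, green2 may be knocked a few centimetres aside while the robot is not near it.
It also fails if it takes over 210 s, if anything falls off the work surface, if the arm or the gripper's body presses on something with over 40 N, if the wrist force passes 120 N, or if a joint passes its speed limit or range.

## Working session

There is one attempt and no reset: what is moved stays moved. The work goes in short steps, each a Python script; the robot and the scene stay as the last script left them, time stands still between calls to the robot, and variables do not carry over. Pictures are saved under pics/ and viewed, at most 14 in all, crops included, and the job is handed in when it is done.

```bash
ls; mkdir -p pics; python3 - <<'E'
from cell import robot
import cv2,numpy as np
for n in("top","side"):
    im=robot.get_image(n); cv2.imwrite(f"pics/{n}0.png",im[...,::-1])
    m=robot.camera_model(n); print(n,np.round(m["K"],1).tolist(),np.round(m["world_from_camera"],3).tolist())
m=robot.camera_model("wrist");print({k:np.round(v,3).tolist() if not isinstance(v,str) else v for k,v in m.items()})
print(robot.current_eef_rot(),robot.grip_depth,robot.current_t())
E
```

```text
pics
top [[521.1, 0.0, 275.3], [0.0, 521.1, 213.9], [0.0, 0.0, 1.0]] [[0.025, -0.989, 0.145, 0.361], [-1.0, -0.024, 0.013, 0.03], [-0.009, -0.146, -0.989, 1.411], [0.0, 0.0, 0.0, 1.0]]
side [[400.9, 0.0, 277.0], [0.0, 400.9, 212.7], [0.0, 0.0, 1.0]] [[-0.867, -0.336, 0.367, 0.221], [-0.498, 0.595, -0.631, 0.647], [-0.007, -0.73, -0.684, 0.789], [0.0, 0.0, 0.0, 1.0]]
{'K': [[325.192, 0.0, 282.281], [0.0, 325.192, 208.317], [0.0, 0.0, 1.0]], 'tool_from_camera': [[0.001, -0.958, -0.286, 0.081], [1.0, 0.001, 0.0, -0.0], [-0.0, -0.286, 0.958, -0.17], [0.0, 0.0, 0.0, 1.0]]}
[-7.50466140e-04  9.79990206e-01  1.99044182e-01 -2.17541145e-04] 0.0187 0.1
```

View pics/top0.png

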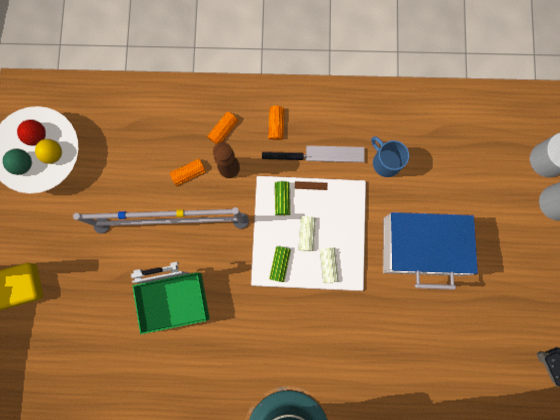

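View pics/side0.png

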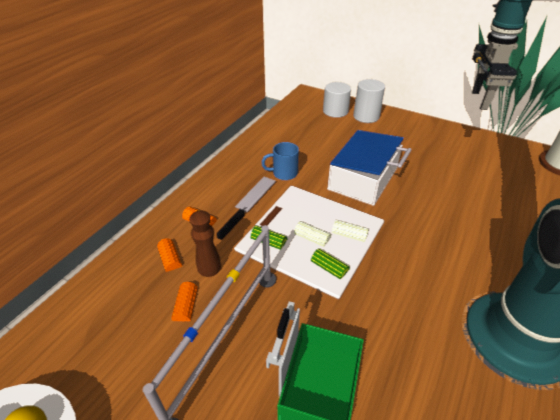

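```bash
cat > h.py <<'E'
from cell import robot
import cv2,numpy as np
from scipy.spatial.transform import Rotation as R
RNG={"blue":((100,120,60),(122,255,255)),"yellow":((22,150,120),(34,255,255)),"green":((42,120,40),(85,255,255)),
"black":((0,0,0),(180,255,45)),"grn":((30,90,25),(50,255,255)),"orange":((5,150,100),(18,255,255))}
def img(n): return cv2.cvtColor(robot.get_image(n),cv2.COLOR_RGB2BGR)
def comps(im,col,amin=20,roi=None):
    m=cv2.inRange(cv2.cvtColor(im,cv2.COLOR_BGR2HSV),*[np.array(c) for c in RNG[col]]) if isinstance(col,str) else col
    if roi: z=np.zeros_like(m);a,b,c,d=roi;z[b:d,a:c]=m[b:d,a:c];m=z
    out=[]
    for c in cv2.findContours(m,cv2.RETR_EXTERNAL,cv2.CHAIN_APPROX_NONE)[0]:
        M=cv2.moments(c)
        if M["m00"]>=amin: out.append((np.array([M["m10"],M["m01"]])/M["m00"],M["m00"],cv2.minAreaRect(c),c))
    return sorted(out,key=lambda o:-o[1])
def rot(q): return R.from_quat(q,scalar_first=True)
def wpose():
    T=np.eye(4);T[:3,:3]=rot(robot.current_eef_rot()).as_matrix();T[:3,3]=robot.current_tool_pos()
    return T@robot.camera_model("wrist")["tool_from_camera"]
def ray(n,uv,T=None):
    m=robot.camera_model(n);K=m["K"];p=(np.asarray(uv,float)-K[:2,2])/np.array([K[0,0],K[1,1]])
    if n=="wrist":
        r=np.linalg.norm(p);d=np.r_[p/max(r,1e-9)*np.sin(r),np.cos(r)]
    else: T=m["world_from_camera"];d=np.r_[p,1]
    d=T[:3,:3]@d;return T[:3,3].copy(),d/np.linalg.norm(d)
def onz(r,z): o,d=r;return o+d*(z-o[2])/d[2]
def tri(*rs):
    A=sum(np.eye(3)-np.outer(d,d) for o,d in rs);b=sum((np.eye(3)-np.outer(d,d))@o for o,d in rs)
    p=np.linalg.solve(A,b);return p,max(np.linalg.norm(np.cross(p-o,d)) for o,d in rs)
def down(a):  # tool pointing down, closing line (tool y) along world angle a (mod pi)
    # tool x along a+90deg or flipped
    y=np.array([np.cos(a),np.sin(a),0]);z=np.array([0,0,-1.]);x=np.cross(y,z)
    return R.from_matrix(np.c_[x,y,z]).as_quat(scalar_first=True)
E
python3 - <<'E'
from h import *
np.set_printoptions(precision=4,suppress=True)
t=cv2.imread("pics/top0.png");s=cv2.imread("pics/side0.png")
for n,im in(("top",t),("side",s)):
    for c in("blue","yellow","green","black","grn"):
        print(n,c,[(o[0].round(1).tolist(),int(o[1]),np.round(o[2][1],0).tolist(),round(o[2][2])) for o in comps(im,c,12)[:9]])
    big=max(comps(im,"green",500),key=lambda o:o[1]); print("tub quad",cv2.approxPolyDP(big[3],6,True)[:,0].tolist())
    g=comps(im,"blue",500)[0];print("lid",cv2.approxPolyDP(g[3],6,True)[:,0].tolist())
c=cv2.resize(t[195:345,60:260],(800,600),interpolation=cv2.INTER_CUBIC);cv2.imwrite("pics/c1.png",c)
c=cv2.resize(s[215:420,140:413],(800,600),interpolation=cv2.INTER_CUBIC);cv2.imwrite("pics/c2.png",c)
E
```

```text
top blue [([433.2, 242.8], 4662, [88.0, 57.0], 2), ([389.1, 157.0], 937, [35.0, 39.0], 0), ([121.1, 215.0], 35, [6.0, 6.0], 90)]
top yellow [([16.3, 285.5], 1192, [37.0, 38.0], 76), ([45.3, 150.3], 361, [21.0, 22.0], 45), ([179.2, 213.0], 38, [7.0, 7.0], 90)]
top green [([170.2, 302.6], 3374, [50.0, 71.0], 79), ([16.0, 161.4], 468, [26.0, 24.0], 34), ([279.1, 263.4], 271, [14.0, 33.0], 13), ([277.5, 193.8], 56, [32.0, 4.0], 90), ([281.8, 195.2], 45, [32.0, 2.0], 90), ([285.8, 205.3], 26, [3.0, 32.0], 0)]
top black [([553.5, 362.6], 265, [37.0, 14.0], 90), ([282.9, 155.8], 217, [6.0, 40.0], 90), ([296.9, 412.0], 172, [32.0, 10.0], 12), ([151.8, 271.0], 54, [4.0, 19.0], 79), ([234.1, 164.5], 25, [9.0, 11.0], 8), ([289.1, 418.4], 14, [18.0, 2.0], 0)]
top grn [([279.5, 263.7], 463, [15.0, 34.0], 12), ([281.8, 198.1], 438, [33.0, 14.0], 90)]
tub quad [[200, 273], [133, 285], [140, 333], [208, 319]]
lid [[391, 213], [392, 269], [477, 272], [472, 216]]
side blue [([367.1, 152.0], 1839, [65.0, 41.0], 12), ([282.5, 160.8], 883, [36.0, 34.0], 90), ([190.8, 333.1], 84, [10.0, 12.0], 36)]
side y
[... 364 characters left out ...]
4.0], 27), ([256.0, 230.3], 17, [8.0, 6.0], 27), ([274.8, 243.4], 14, [13.0, 4.0], 21)]
side black [([537.8, 249.8], 1869, [38.0, 118.0], 21), ([490.6, 68.2], 487, [47.0, 43.0], 90), ([548.0, 279.8], 378, [21.0, 29.0], 20), ([494.5, 308.3], 334, [31.0, 17.0], 90), ([230.4, 224.1], 238, [8.0, 37.0], 43), ([282.9, 323.2], 155, [7.0, 29.0], 18), ([501.1, 39.9], 105, [29.0, 8.0], 6), ([216.0, 253.9], 27, [25.0, 3.0], 75), ([498.1, 5.7], 23, [5.0, 14.0], 30)]
side grn [([329.4, 263.2], 532, [38.0, 16.0], 31), ([276.5, 239.5], 211, [19.0, 15.0], 20), ([255.5, 231.9], 90, [9.0, 14.0], 27)]
tub quad [[302, 324], [278, 419], [350, 419], [363, 339]]
lid [[331, 162], [379, 174], [402, 138], [357, 131]]
```

View pics/c1.png

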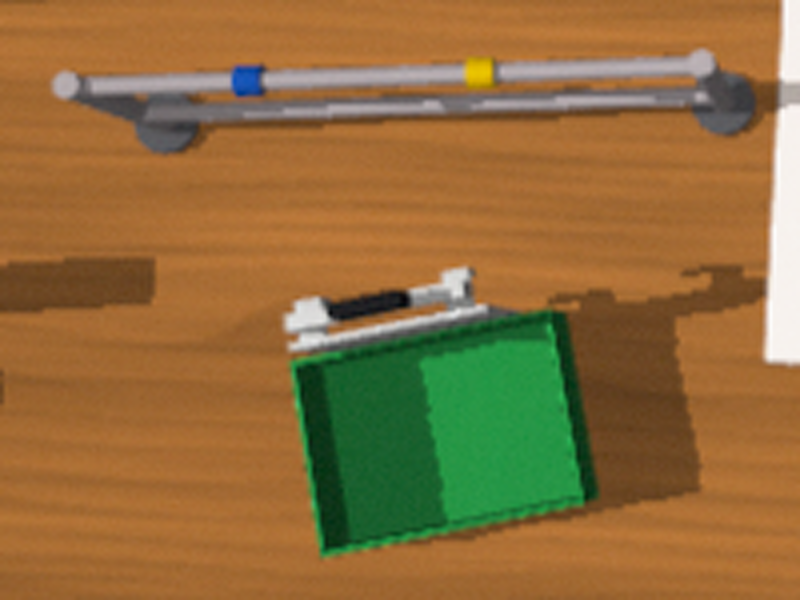

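View pics/c2.png

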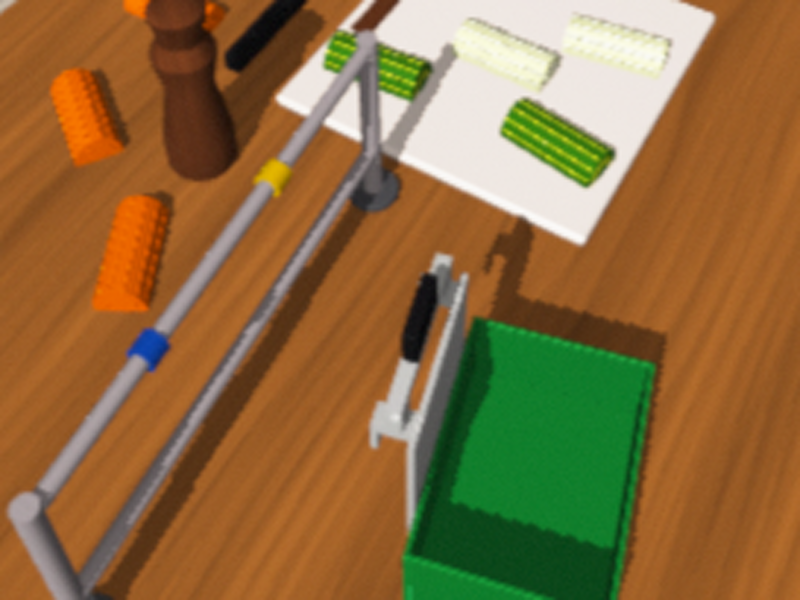

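```bash
python3 - <<'E'
from h import *
np.set_printoptions(precision=4,suppress=True)
T=lambda a,b:tri(ray("top",a),ray("side",b))
print("blue",T((121.1,215),(190.8,333.1)))
print("yel",T((179.2,213),(233.4,274.3)))
print("grip",T((151.8,271),(282.9,323.2)))
print("postR",T((60+702/4,195+62/4),(140+368*.341,215+40*.341)))
print("postL",T((60+67/4,195+84/4),(140+28*.341,215+507*.341)))
print("tub corners near plate",T((200,273),(302,324)),T((208,319),(363,339)))
q=[onz(ray("top",p),.07)[:2] for p in [[133,285],[200,273],[208,319],[140,333]]];print("tub z.07",q)
print("lid corners",T((391,213),(357,131)),T((392,269),(331,162)),T((477,272),(379,174)),T((472,216),(402,138)))
print("box/handle approx",onz(ray("top",(435,281)),.095))
for c in [(279.5,263.7),(281.8,198.1),(307,233),(330,265)]: print(onz(ray("top",c),.024))
# try IK
p,_=T((151.8,271),(282.9,323.2))
for a in np.arange(-1.5,1.7,.25):
    robot_ok=robot.inverse_kinematics(p+[0,0,.15],down(a)); print(round(a,2),None if robot_ok is None else np.round(robot_ok,2))
E
```

```text
blue (array([0.5289, 0.4142, 0.1795]), np.float64(0.0011458103528832356))
yel (array([0.5371, 0.2753, 0.1794]), np.float64(0.0011321431840992182))
grip (array([0.3976, 0.3291, 0.1954]), np.float64(0.0004738869151348526))
postR (array([0.5463, 0.1407, 0.1804]), np.float64(0.001032306462516126))
postL (array([0.5234, 0.519 , 0.1829]), np.float64(0.0012857756027737266))
tub corners near plate (array([0.4013, 0.2381, 0.0595]), np.float64(0.0011238839381001013)) (array([0.2829, 0.2111, 0.0635]), np.float64(0.0017142888648862926))
tub z.07 [array([0.3652, 0.4062]), array([0.4   , 0.2362]), array([0.2849, 0.2105]), array([0.2459, 0.3806])]
lid corners (array([ 0.516 , -0.2224,  0.2405]), np.float64(0.025241262103441714)) (array([ 0.4781, -0.212 ,  0.1524]), np.float64(0.06453095171049128)) (array([ 0.4521, -0.5222, -0.0868]), np.float64(0.025872549772040083)) (array([ 0.4865, -0.4482,  0.1211]), np.float64(0.06966230830872007))
box/handle approx [ 0.3941 -0.3561  0.095 ]
[0.4311 0.0333 0.024 ]
[0.6078 0.0314 0.024 ]
[ 0.5147 -0.0382  0.024 ]
[ 0.431  -0.1005  0.024 ]
-1.5 [-0.95  0.12  0.21  1.77 -0.03  1.25 -2.23]
-1.25 [-0.75  0.13 -0.01  1.76  0.    1.25 -2.01]
-1.0 [-0.55  0.14 -0.23  1.75  0.03  1.26 -1.79]
-0.75 [ 0.24  0.37 -1.24  1.71  0.36  1.33 -1.83]
-0.5 [ 0.19  0.33 -1.16  1.71  0.31  1.31 -1.53]
-0.25 [ 0.24  0.37 -1.25  1.71  0.36  1.33 -1.33]
0.0 [ 0.15  0.3  -1.1   1.71  0.28  1.3  -1.  ]
0.25 [ 0.15  0.3  -1.1   1.71  0.28  1.3  -0.75]
0.5 [ 0.15  0.3  -1.1   1.71  0.28  1.3  -0.5 ]
0.75 [ 0.15  0.3  -1.1   1.71  0.28  1.3  -0.25]
1.0 [ 0.15  0.3  -1.1   1.71  0.28  1.3  -0.  ]
1.25 [ 0.15  0.3  -1.1   1.71  0.28  1.3   0.25]
1.5 [ 0.15  0.3  -1.1   1.71  0.28  1.3   0.5 ]
```

```bash
cat >> h.py <<'E'
def shot(name):
    T=wpose();im=img("wrist");cv2.imwrite(f"pics/{name}.png",im);np.save(f"pics/{name}.npy",T);return im,T
E
python3 - <<'E'
from h import *
p=robot.current_tool_pos();robot.move_straight([p[0],p[1],.36],feed=.25)
robot.reach([.42,-.37,.36],down(.05));shot("boxA")
robot.reach([.50,-.33,.36],down(.05));shot("boxB")
robot.reach([.47,-.02,.40],down(.05));shot("brd")
robot.reach([.40,.33,.36],down(.2));shot("cadA")
robot.reach([.45,.30,.36],down(.06));shot("cadB")
robot.reach([.52,.34,.36],down(.06));shot("railA")
print(robot.current_t(),robot.current_joint_positions().round(2))
a=[cv2.imread(f"pics/{n}.png") for n in("boxA","brd","cadA","railA")]
cv2.imwrite("pics/m1.png",cv2.resize(np.vstack([np.hstack(a[:2]),np.hstack(a[2:])]),(800,600)))
E
```

```text
5.9833 [ 0.02  0.48 -0.95  1.45  0.39  1.41 -0.88]
```

View pics/m1.png

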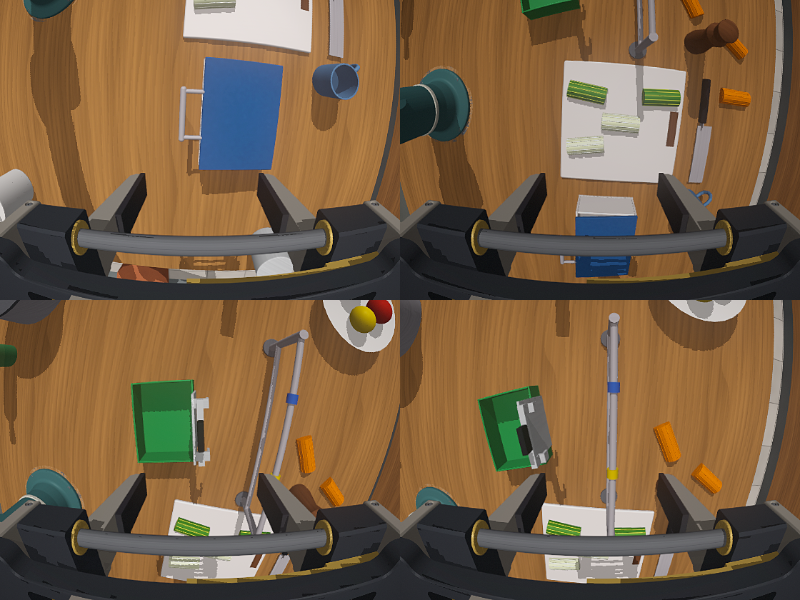

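```bash
python3 - <<'E'
from h import *
np.set_printoptions(precision=4,suppress=True)
L=lambda n:(cv2.imread(f"pics/{n}.png"),np.load(f"pics/{n}.npy"))
B={"blue":[],"yellow":[],"black":[]}
for n in("cadA","cadB","railA"):
    im,T=L(n)
    for c in B:
        o=[o for o in comps(im,c,20,(60,60,500,320)) if o[1]<900 and o[2][1][0]<60 and o[2][1][1]<60 and (c!="yellow" or o[0][1]>150)]
        if c=="black": o=[x for x in o if x[0][1]<240]
        print(n,c,[(x[0].round(1).tolist(),int(x[1]),np.round(x[2][1],1).tolist()) for x in o[:3]])
        if o: B[c].append((n,ray("wrist",o[0][0],T)))
for c,(u,v) in dict(blue=((121.1,215),(190.8,333.1)),yellow=((179.2,213),(233.4,274.3)),black=((151.8,271),(282.9,323.2))).items():
    W=[r for n,r in B[c]]
    if len(W)>1: print(c,"wrist only",tri(*W))
    rs=W+[ray("top",u),ray("side",v)]
    p,e=tri(*rs);print(c,"all",p,e)
    z=.172 if c!="black" else .195
    print("  at z",[onz(r,z)[:2].round(4).tolist() for r in rs])
im,T=L("brd");hsv=cv2.cvtColor(im,cv2.COLOR_BGR2HSV);
print("px",hsv[int(120/.714),int(215/.714)],hsv[int(150/.714),int(200/.714)],hsv[int(146/.714),int(183/.714)])
for n in("boxA","boxB"):
    im,T=L(n);o=comps(im,"blue",2000)[0];q=cv2.approxPolyDP(o[3],6,True)[:,0];print(n,q.tolist(),[onz(ray("wrist",x,T),.098)[:2].round(3).tolist() for x in q])
    hs=cv2.cvtColor(im,cv2.COLOR_BGR2HSV);x0,y0=q.min(0);
    m=((hs[...,1]<60)&(hs[...,2]>110)).astype(np.uint8)*255
    print([(x[0].round(1).tolist(),int(x[1]),cv2.boundingRect(x[3])) for x in comps(im,m,20,(x0-60,y0,x0,q.max(0)[1]))])
E
```

```text
cadA blue [([408.8, 138.0], 175, [14.8, 13.7])]
cadA yellow [([389.3, 248.1], 24, [8.5, 6.4])]
cadA black []
cadB blue [([361.0, 87.1], 204, [14.0, 16.0])]
cadB yellow [([357.0, 210.8], 195, [16.0, 16.0])]
cadB black [([236.9, 158.2], 124, [42.8, 11.6])]
railA blue [([298.7, 121.8], 208, [14.0, 16.0])]
railA yellow [([297.1, 243.4], 188, [17.0, 15.0])]
railA black [([174.0, 195.6], 540, [40.8, 15.4])]
blue wrist only (array([0.5317, 0.415 , 0.1728]), np.float64(0.0003801545492767926))
blue all [0.5301 0.4146 0.178 ] 0.0020377358742070827
  at z [[0.532, 0.4148], [0.5318, 0.4155], [0.5319, 0.4148], [0.531, 0.4171], [0.5316, 0.4109]]
yellow wrist only (array([0.5386, 0.2811, 0.1876]), np.float64(0.0036816583597713407))
yellow all [0.5394 0.277  0.1789] 0.006269198854312369
  at z [[0.5468, 0.2791], [0.5407, 0.274], [0.5405, 0.2736], [0.5392, 0.2773], [0.5398, 0.2704]]
black wrist only (array([0.4042, 0.3327, 0.207 ]), np.float64(0.00036292852043724977))
black all [0.3994 0.3293 0.1928] 0.003244934648213882
  at z [[0.4028, 0.3307], [0.3999, 0.3297], [0.3981, 0.3294], [0.3973, 0.3287]]
px [ 33  23 211] [ 30  43 141] [ 29  35 183]
boxA [[288, 80], [279, 236], [378, 236], [395, 93]] [[0.42, -0.245], [0.418, -0.46], [0.563, -0.454], [0.565, -0.249]]
[([258.2, 159.5], 731, (250, 121, 29, 77))]
boxB [[223, 110], [220, 260], [321, 260], [335, 117]] [[0.417, -0.246], [0.414, -0.462], [0.563, -0.454], [0.565, -0.249]]
[([197.9, 187.7], 652, (190, 151, 30, 73)), ([182.2, 252.4], 181, (169, 244, 26, 16))]
```

```bash
python3 - <<'E'
from h import *
np.set_printoptions(precision=4,suppress=True)
a=.205
robot.grip(.06)
robot.reach([.399,.3297,.27],down(a))
print("guard",robot.move_straight([.399,.3297,.184],feed=.1,guard=8))
robot.grip(0,strength=60);robot.pause(.2)
print(robot.current_width(),robot.current_grasp_force(),robot.current_tool_pos(),robot.current_ft_force())
robot.move_straight([.399,.3297,.264],feed=.1);robot.pause(.2)
print(robot.current_width(),robot.current_grasp_force(),robot.current_tool_pos(),robot.current_ft_force(),robot.current_moment())
s=img("side");t=img("top");cv2.imwrite("pics/lift_s.png",s);cv2.imwrite("pics/lift_t.png",t);w,_=shot("lift_w")
cv2.imwrite("pics/m2.png",cv2.resize(np.vstack([np.hstack([s,w]),np.hstack([t,t])])[:, :],(800,600)))
cv2.imwrite("pics/m2.png",np.hstack([cv2.resize(s[150:420,120:480],(400,300)),cv2.resize(w,(400,300))]))
E
```

```text
guard False
0.009283261374877382 59.99093770980835 [0.3988 0.3297 0.1839] [-1.0155  0.2201  0.3103]
0.009327735776855821 59.988643527030945 [0.3987 0.3295 0.2634] [-0.1137 -0.3282 -3.5728] [ 0.0064 -0.2709  0.0288]
```

View pics/m2.png

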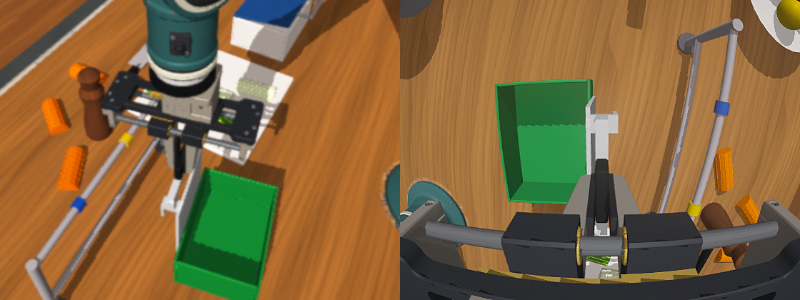

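```bash
python3 - <<'E'
from h import *
np.set_printoptions(precision=4,suppress=True)
q=down(.0615)
robot.move_straight([.44,.38,.272],feed=.12,rotation=q)
robot.move_straight([.5308,.415,.272],feed=.1);robot.pause(.2)
print(robot.current_tool_pos(),robot.current_ft_force());w,_=shot("pre_w");cv2.imwrite("pics/pre_s.png",img("side"))
print("g1",robot.move_straight([.5308,.415,.236],feed=.05,guard=5),robot.current_tool_pos(),robot.current_ft_force(),robot.current_moment())
print("g2",robot.move_straight([.5308,.415,.209],feed=.03,guard=5),robot.current_tool_pos(),robot.current_ft_force(),robot.current_moment())
w,_=shot("hung_w");s=img("side");cv2.imwrite("pics/hung_s.png",s)
cv2.imwrite("pics/m3.png",np.hstack([cv2.resize(s[200:410,120:400],(400,300)),cv2.resize(w,(400,300))]))
E
```

```text
[0.5305 0.4149 0.2723] [-0.5913  0.3095 -3.4273]
g1 False [0.5309 0.4153 0.2363] [-0.522  -0.1122 -3.6064] [-0.0043 -0.2469 -0.0352]
g2 True [0.5307 0.4147 0.2119] [-0.6778 -0.4479  5.2203] [-0.1383 -0.0828 -0.0206]
```

View pics/m3.png

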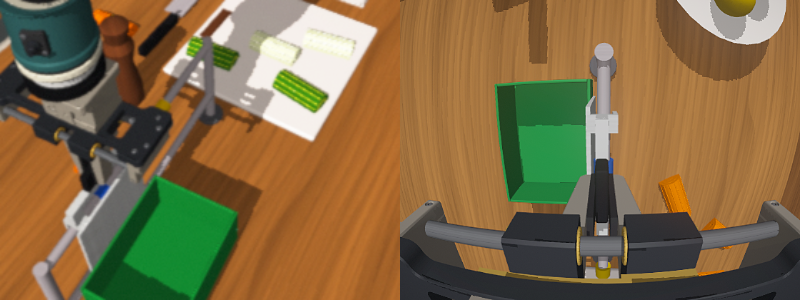

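```bash
python3 - <<'E'
from h import *
np.set_printoptions(precision=4,suppress=True)
robot.move_straight([.5308,.415,.2125],feed=.03);robot.pause(.3);print(robot.current_ft_force())
for f in (.33,.66,1):
    p=np.array([.5308,.415,.2125])*(1-f)+np.array([.5395,.2738,.2125])*f
    g=robot.move_straight(p,feed=.05,guard=25);print(g,robot.current_tool_pos(),robot.current_ft_force(),robot.current_width(),robot.current_t())
robot.pause(.3)
robot.grip(.03);robot.pause(.5);robot.move_straight([.5395,.2738,.30],feed=.1)
robot.move_straight([.46,.28,.40],feed=.25);robot.pause(.2);w,T=shot("rel_w");s=img("side");t=img("top")
for c in("yellow","blue","black"):print(c,[(x[0].round(1).tolist(),int(x[1])) for x in comps(w,c,20,(150,60,500,330))[:5]])
cv2.imwrite("pics/rel_t.png",t);cv2.imwrite("pics/rel_s.png",s)
cv2.imwrite("pics/m4.png",np.hstack([cv2.resize(s[180:390,120:400],(400,300)),cv2.resize(w,(400,300))]));print(robot.current_t())
E
```

```text
[ 0.6243 -0.0412 -3.1703]
False [0.5335 0.3689 0.2126] [-1.0536 -0.4576 -3.6042] 0.009460906222746323 16.0583
False [0.5364 0.3223 0.2126] [-0.108  -0.1258 -3.9819] 0.009505010176107533 17.1417
False [0.5393 0.2743 0.2126] [-0.5014  0.4974 -4.0641] 0.009650148324736138 18.25
yellow [([341.9, 186.9], 49)]
blue [([349.4, 74.1], 160)]
black [([248.8, 292.6], 415), ([316.6, 311.6], 119), ([213.1, 311.8], 68), ([404.2, 288.9], 63), ([350.5, 310.2], 55)]
21.5667
```

View pics/m4.png

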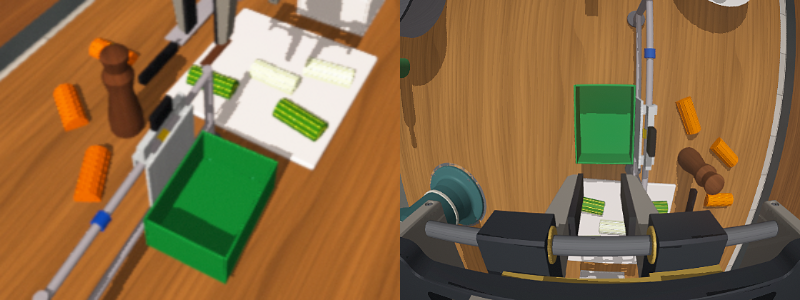

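```bash
python3 - <<'E'
from h import *
np.set_printoptions(precision=4,suppress=True)
w=cv2.imread("pics/rel_w.png");T=np.load("pics/rel_w.npy")
g=comps(w,"green",2000)[0];q=cv2.approxPolyDP(g[3],8,True)[:,0];P=np.array([onz(ray("wrist",x,T),.098) for x in q]);print(q.tolist(),P[:,:2].tolist())
t=cv2.imread("pics/rel_t.png");g=comps(t,"green",2000)[0];q=cv2.approxPolyDP(g[3],5,True)[:,0];print([onz(ray("top",x),.098)[:2].round(3).tolist() for x in q])
hs=cv2.cvtColor(w,cv2.COLOR_BGR2HSV)
m=(hs[...,2]<60).astype(np.uint8)*255
for o in comps(w,m,50,(335,150,380,235)): print("grip",o[0],o[1],cv2.boundingRect(o[3]),onz(ray("wrist",o[0],T),.221))
# leeks from brd & top (rel_t vs top0)
b=cv2.imread("pics/brd.png");Tb=np.load("pics/brd.npy")
hs=cv2.cvtColor(b,cv2.COLOR_BGR2HSV);m=((hs[...,1]>17)&(hs[...,1]<90)&(hs[...,2]>90)&(hs[...,0]>22)&(hs[...,0]<50)).astype(np.uint8)*255
k=np.ones((5,5));cl=lambda m:cv2.morphologyEx(cv2.morphologyEx(m,cv2.MORPH_OPEN,np.ones((3,3))),cv2.MORPH_CLOSE,k)
for nm,mm in(("w",cl(m)),("g",cv2.morphologyEx(cv2.inRange(hs,(28,90,25),(50,255,255)),cv2.MORPH_CLOSE,k))):
    for o in comps(b,mm,200,(200,70,420,260)):
        bx=cv2.boxPoints(o[2]);W=np.array([onz(ray("wrist",x,Tb),.025)[:2] for x in bx]);e=[W[1]-W[0],W[2]-W[1]];l=max(e,key=np.linalg.norm)
        print(nm,o[0].round(1),int(o[1]),onz(ray("wrist",o[0],Tb),.025)[:2],"len",[round(np.linalg.norm(x),3) for x in e],"ang",np.degrees(np.arctan2(l[1],l[0])).round(1))
E
```

```text
[[243, 119], [246, 228], [325, 229], [329, 119]] [[0.39808682352051156, 0.3490928262230738], [0.4084055733811696, 0.18388032297813797], [0.5304752574715852, 0.1898579086133185], [0.5211829595536985, 0.3568750474562885]]
[[0.52, 0.342], [0.406, 0.242], [0.408, 0.174], [0.529, 0.189]]
grip [351.5953 197.4407] 420.5 (345, 177, 14, 42) [0.5374 0.2737 0.221 ]
w [308.5 171.2] 1033 [ 0.5154 -0.0352] len [np.float64(0.04), np.float64(0.091)] ang -2.4
w [259.1 203.3] 1012 [ 0.4333 -0.096 ] len [np.float64(0.091), np.float64(0.042)] ang 6.9
g [261.3 128.7] 1210 [0.4326 0.033 ] len [np.float64(0.041), np.float64(0.091)] ang -10.5
g [365.2 136.2] 1155 [0.6088 0.0312] len [np.float64(0.04), np.float64(0.095)] ang 2.9
```

```bash
python3 - <<'E'
from h import *
np.set_printoptions(precision=4,suppress=True)
rs=[]
for n,roi in(("boxA",(240,110,275,210)),("boxB",(180,140,216,235))):
    im=cv2.imread(f"pics/{n}.png");T=np.load(f"pics/{n}.npy");hs=cv2.cvtColor(im,cv2.COLOR_BGR2HSV)
    m=((hs[...,1]<70)&(hs[...,2]>100)).astype(np.uint8)*255;o=comps(im,m,50,roi)[0]
    M=cv2.drawContours(np.zeros_like(m),[o[3]],-1,255,-1)&m
    y0,y1=cv2.boundingRect(o[3])[1],sum(cv2.boundingRect(o[3])[1::2])
    rows=[np.flatnonzero(M[y]) for y in range(y0+18,y1-18)];c=np.array([np.mean(r) for r in rows if len(r)]);print(c.round(1)[::6],[len(r) for r in rows][::6],y0,y1)
    rs.append(ray("wrist",(np.median(c),(y0+y1-1)/2),T))
    L=[onz(ray("wrist",(np.median(c),y),T),.1) for y in(y0,y1)];print(L)
print("handle",tri(*rs),[onz(r,.1) for r in rs],[onz(r,.12) for r in rs])
q=np.load("pics/boxA.npy"),np.load("pics/boxB.npy")
A=[[288,80],[279,236],[378,236],[395,93]];B=[[223,110],[220,260],[321,260],[335,117]]
for i in(0,3):print(tri(ray("wrist",A[i],q[0]),ray("wrist",B[i],q[1])))
E
```

```text
[255.5 255.5 255.  255.  255.  254.5 254.5] [8, 8, 9, 9, 9, 8, 8] 121 198
[array([ 0.3795, -0.3009,  0.1   ]), array([ 0.3828, -0.4051,  0.1   ])]
[193.  193.  193.  193.5 193.5 193.5 193.5] [7, 7, 7, 8, 8, 8, 8] 151 225
[array([ 0.3782, -0.3023,  0.1   ]), array([ 0.3763, -0.4084,  0.1   ])]
handle (array([ 0.3826, -0.349 ,  0.1175]), np.float64(1.2821959776631832e-05)) [array([ 0.3813, -0.3514,  0.1   ]), array([ 0.3778, -0.3532,  0.1   ])] [array([ 0.3828, -0.3486,  0.12  ]), array([ 0.3833, -0.3484,  0.12  ])]
(array([ 0.4199, -0.2464,  0.1121]), np.float64(0.00019784951721389419))
(array([ 0.5656, -0.2487,  0.0967]), np.float64(8.974717168879741e-05))
```

```bash
python3 - <<'E'
from h import *
np.set_printoptions(precision=4,suppress=True)
hx,hz,y,r=.5656,.090,-.350,.18504
P=lambda th:np.array([hx-r*np.cos(th+.0216),y,hz+r*np.sin(th+.0216)-.015])
robot.reach([.45,0,.40],down(0));robot.reach([.383,y,.22],down(0));robot.grip(.024)
print(robot.current_tool_pos(),P(.127))
s=np.array([.3815,y,P(.127)[2]])
print("guard",robot.move_straight(s,feed=.08,guard=6),robot.current_tool_pos())
robot.grip(0,strength=25);robot.pause(.1);print(robot.current_width(),robot.current_tool_pos(),robot.current_ft_force())
if .009<robot.current_width()<.014:
    for th in np.linspace(.127,1.65,14)[1:]:
        g=robot.move_straight(P(th),feed=.1,guard=20);print(round(th,2),g,robot.current_tool_pos()-P(th),robot.current_ft_force(),robot.current_width())
        if g: break
w,_=shot("lid_w");s=img("side");cv2.imwrite("pics/m5.png",np.hstack([cv2.resize(s[60:270,250:530],(400,300)),cv2.resize(w,(400,300))]));print(robot.current_t())
E
```

```text
[ 0.3834 -0.3497  0.2204] [ 0.3826 -0.35    0.1024]
guard False [ 0.3818 -0.3503  0.1028]
0.010139769341817692 [ 0.3828 -0.3502  0.1029] [ 5.2523 -0.7275 -0.7136]
0.24 False [-0.     -0.0002 -0.    ] [ 3.0843 -1.4722 -0.7946] 0.010337574044410094
0.36 False [-0.0004 -0.0002 -0.0003] [ 1.9021 -1.111  -0.5445] 0.010080889499324593
0.48 False [-0.0008 -0.0003 -0.0002] [-1.1796 -2.7203 -0.2518] 0.01043920755280816
0.6 False [-0.0012 -0.0004  0.0002] [-4.1711 -1.4469  2.9885] 0.010102684584768882
0.71 False [-0.0019 -0.0005  0.0004] [-7.4993 -1.353   6.0397] 0.010173104972725217
0.83 False [-0.0024 -0.0007  0.0008] [-11.1827  -1.3166  10.9418] 0.010068765295695966
0.95 False [-0.0016 -0.0009  0.0017] [-9.9825 -1.673  14.0597] 0.01017939447735872
1.06 False [-0.0002 -0.0011  0.0021] [-6.0265 -2.3491 12.6669] 0.009628877607153596
1.18 False [ 0.0007 -0.0013  0.0019] [-4.084  -3.0492  8.6151] 0.010092146702847827
1.3 False [ 0.0011 -0.0014  0.0015] [-1.008  -4.1316  7.3197] 0.009751276064886953
1.42 False [ 0.0011 -0.0015  0.0011] [-0.4382 -4.9798  5.128 ] 0.01017639448409582
1.53 False [ 0.0011 -0.0017  0.0005] [-0.2729 -5.6032  3.3108] 0.009922077041131407
1.65 False [ 0.0002 -0.0017  0.0002] [-0.9224 -5.9095  3.4256] 0.010177841706496247
31.375
```

View pics/m5.png

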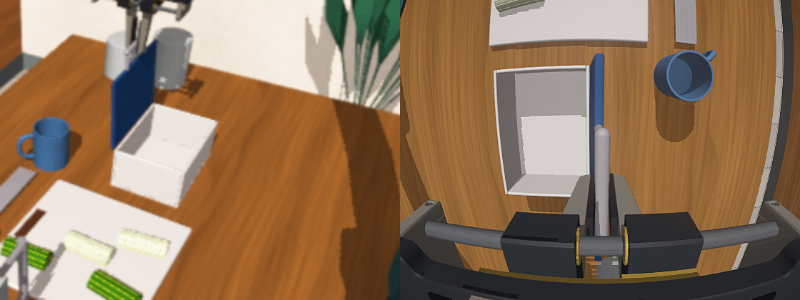

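```bash
python3 - <<'E'
from h import *
np.set_printoptions(precision=4,suppress=True)
p=robot.current_tool_pos();
print(robot.move_straight(p+[.014,0,-.001],feed=.03,guard=12),robot.current_tool_pos()-p,robot.current_ft_force(),robot.current_width())
robot.grip(.03);robot.pause(.3);p=robot.current_tool_pos()
robot.move_straight([p[0],p[1],.36],feed=.12);
robot.reach([.44,-.25,.42],down(.05));robot.pause(.1);w,_=shot("lid2")
robot.reach([.47,-.02,.42],down(.05));robot.pause(.1);b,_=shot("brd2")
robot.reach([.47,-.09,.42],down(.05));robot.pause(.1);b2,_=shot("brd3")
s=img("side");cv2.imwrite("pics/m6.png",np.vstack([np.hstack([cv2.resize(w,(400,300)),cv2.resize(b,(400,300))]),np.hstack([cv2.resize(s,(400,300)),cv2.resize(b2,(400,300))])]));print(robot.current_t())
E
```

```text
True [-0.0001 -0.0001 -0.    ] [-1.0227  0.9091  3.9169] 0.010018947331775552
35.9833
```

View pics/m6.png

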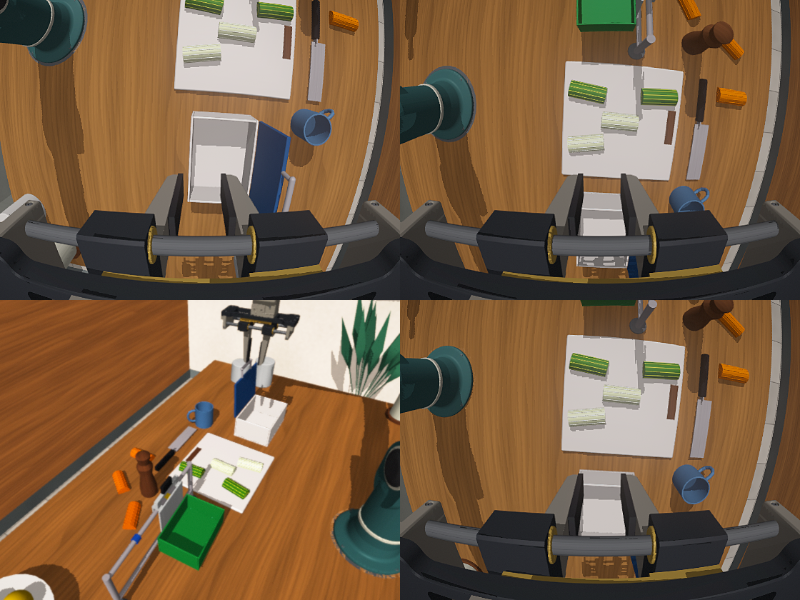

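```bash
cat >> h.py <<'E'
def leeks(im,T,z=.025):
    hs=cv2.cvtColor(im,cv2.COLOR_BGR2HSV);k=np.ones((5,5))
    m=cv2.inRange(hs,(22,18,90),(50,90,255));m=cv2.morphologyEx(cv2.morphologyEx(m,cv2.MORPH_OPEN,np.ones((3,3))),cv2.MORPH_CLOSE,k)
    g=cv2.morphologyEx(cv2.inRange(hs,(28,91,25),(50,255,255)),cv2.MORPH_CLOSE,k);out={"w":[],"g":[]}
    for nm,mm in(("w",m),("g",g)):
        for o in comps(im,mm,400,(190,60,440,275)):
            W=np.array([onz(ray("wrist",x,T),z)[:2] for x in cv2.boxPoints(o[2])]);e=[W[1]-W[0],W[2]-W[1]];n=[np.linalg.norm(x) for x in e]
            l=max(e,key=np.linalg.norm);a=(np.arctan2(l[1],l[0])+np.pi/2)%np.pi-np.pi/2
            if .07<max(n)<.11 and .03<min(n)<.055: out[nm].append((W.mean(0),a,o[0]))
    return out
LOOK=[.47,-.02,.42]
def look():
    robot.reach(LOOK,down(.05));robot.pause(.15);T=wpose();return leeks(img("wrist"),T)
def pick(c,a,z=.016):
    q=down(np.pi/2+a);robot.reach([*c,.16],q);robot.grip(.08)
    g=robot.move_straight([*c,z],feed=.12,guard=10);robot.grip(0,strength=25);robot.pause(.1);w=robot.current_width()
    robot.move_straight([*c,.30],feed=.2);print("pick",c.round(3),round(a,3),"guard",g,"w",w,robot.current_width());return robot.current_width()>.025
def place(c,yaw,z):
    robot.reach([*c,.30],down(np.pi/2+yaw));g=robot.move_straight([*c,z],feed=.12,guard=10)
    o=min(robot.current_width()+.016,.09);robot.grip(o);robot.pause(.2);robot.move_straight([*c,.30],feed=.2);print("placed guard",g,robot.current_t())
E
python3 - <<'E'
from h import *
np.set_printoptions(precision=4,suppress=True)
L=lambda n:(cv2.imread(f"pics/{n}.png"),np.load(f"pics/{n}.npy"))
(i2,T2),(i3,T3)=L("brd2"),L("brd3");a,b=leeks(i2,T2),leeks(i3,T3)
for c in"wg":
    for x,y in zip(sorted(a[c],key=lambda o:o[0][0]),sorted(b[c],key=lambda o:o[0][0])): print(c,x[0],y[0],round(x[1],3),round(y[1],3),tri(ray("wrist",x[2],T2),ray("wrist",y[2],T3)))
im,T=L("lid2");print("handle near",onz(ray("wrist",(406,247),T),.274))
l=look();c=max(l["w"],key=lambda o:-o[0][0]);print({k:len(v) for k,v in l.items()})
if pick(c[0],c[1]): place([.487,-.306],0.,.035)
E
```

```text
w [ 0.4318 -0.096 ] [ 0.4321 -0.0968] 0.123 0.117 (array([ 0.433 , -0.095 ,  0.0291]), np.float64(0.0005725325455406494))
w [ 0.5161 -0.0368] [ 0.5161 -0.0382] -0.042 -0.042 (array([ 0.5182, -0.0404, -0.0068]), np.float64(0.0001704863339105578))
g [0.4326 0.033 ] [0.4322 0.0321] -0.184 -0.184 (array([0.432 , 0.0324, 0.0141]), np.float64(0.00016354806418336824))
g [0.6107 0.0313] [0.61   0.0306] 0.09 0.056 (array([0.6121, 0.0307, 0.0126]), np.float64(0.0002714991373532349))
handle near [ 0.5802 -0.3017  0.274 ]
{'w': 2, 'g': 2}
pick [ 0.431 -0.096] 0.119 guard False w 0.042066230811025875 0.041306262624790445
placed guard False 47.6667
```

```bash
python3 - <<'E'
from h import *
l=look();print({k:[(x[0].round(3).tolist(),round(x[1],2)) for x in v] for k,v in l.items()})
c=l["w"][0]
if pick(c[0],c[1]): place([.487,-.396],0.,.035)
robot.reach([.45,-.15,.40],down(.05))
l=look();c=min(l["g"],key=lambda o:o[0][0])
if pick(c[0],c[1]): place([.4637,.234],.0615,.060)
l=look();print({k:[(x[0].round(3).tolist(),round(x[1],2)) for x in v] for k,v in l.items()})
w,_=shot("brd5");t=img("top");s=img("side")
cv2.imwrite("pics/m7.png",np.vstack([np.hstack([cv2.resize(t,(400,300)),cv2.resize(w,(400,300))]),np.hstack([cv2.resize(s,(400,300)),cv2.resize(t[180:345,80:300],(400,300))])]))
E
```

```text
{'w': [([0.516, -0.037], np.float64(-0.04))], 'g': [([0.433, 0.033], np.float64(-0.18)), ([0.611, 0.031], np.float64(0.05))]}
pick [ 0.516 -0.037] -0.039 guard False w 0.04194877138257351 0.04169144119828675
placed guard False 60.3833
pick [0.432 0.033] -0.187 guard False w 0.041380784833087804 0.04184873965591999
placed guard False 72.7667
{'w': [], 'g': [([0.611, 0.032], np.float64(0.04))]}
```

View pics/m7.png

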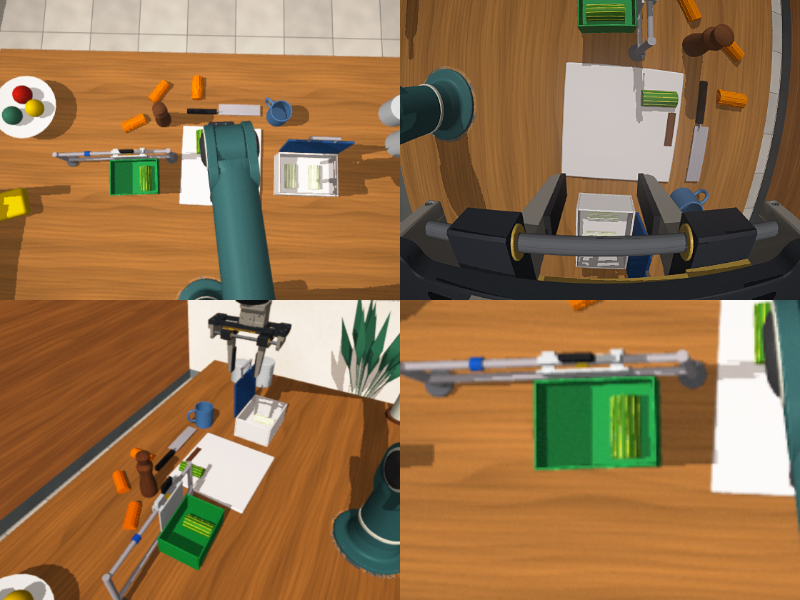

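```bash
python3 - <<'E'
from h import *
l=look();c=l["g"][0]
if pick(c[0],c[1]):
    robot.reach([.46,.10,.33],down(np.pi/2));place([.4597,.303],.0615,.063)
robot.move_straight([.40,.10,.40],feed=.2);robot.reach([.45,-.15,.44],down(.05));w1,_=shot("endbox")
robot.reach([.40,.20,.44],down(.06));w,T=shot("endcad")
robot.reach([.42,-.30,.44],down(.05));t=img("top");s=img("side")
hs=cv2.cvtColor(w,cv2.COLOR_BGR2HSV)
print("yellow",[x[0] for x in comps(w,"yellow",15,(250,60,450,300))],robot.current_t())
cv2.imwrite("pics/m8.png",np.vstack([np.hstack([cv2.resize(t,(400,300)),cv2.resize(w,(400,300))]),np.hstack([cv2.resize(w1,(400,300)),cv2.resize(t[180:345,80:300],(400,300))])]))
E
```

```text
pick [0.61  0.032] 0.054 guard False w 0.04184245691171165 0.04179457223224085
placed guard False 85.6167
yellow [array([383.55      , 126.47777778]), array([307. , 150.5]), array([322.875     ,  99.67708333])] 95.3667
```

View pics/m8.png

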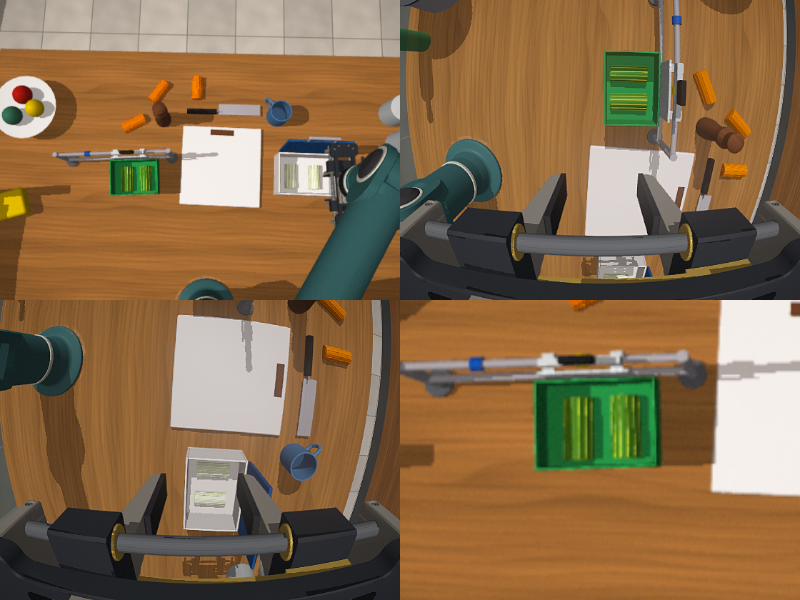

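```bash
python3 -c "
from cell import robot
print(robot.finish_job())"
```

```text
the job is handed in; nothing more can be done
None
```

I handed the job in at about 95 s. The last pictures show the caddy hanging over the yellow band and the lid open, with both white leeks in the food box and both green leeks in the caddy. The lid measures about 1.63 rad; a short push to confirm it was on its stop tripped the guard at once without moving it, and the hand-in returned no verdict.

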